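# Fish the dropped marker out of the slot and clip it back in the rack

## Robot

A 7-joint arm with a two-finger parallel gripper is mounted at the origin on a cart in front of the work surface, level with it; the furniture and walls round the work are solid. World frame = base frame: x ahead of the robot, y to its left, z up, the work surface at z = 0. Lengths are in m, angles in rad, forces in N, time in s.
With the tool pointing down it reaches from about 0.425 to 0.925 m from the base axis. Payload 6.8 kg.
Tool frame: the origin (TCP) lies between the finger pads; the fingertips stand 17 mm ahead of it and the grasp point (between the pads) lies 2 mm behind it; z points along the fingers, y is the direction in which the jaws open and shut (so a half turn about z gives the same grasp; the last joint's range is limited). The gripper opens to 85 mm and grips with 20 to 120 N. Pads are 22 mm wide; open, the fingers measure 114 mm over their backs; the gripper's body (76 mm by 85 mm) begins 54 mm behind the grasp point. The pads swing forward as they close: fully open they stand 13 mm farther back than shut.
Start: joints at [-1.24, 0.477, 0.022, 1.555, -0.011, 1.109, -0.083], TCP at [0.287, 0.611, 0.248] pointing down, gripper open.
Joint ranges: [-2.96, 2.96], [-0.34, 2.1], [-1.41, 1.46], [0.24, 2.44], [-1.37, 4.51], [0.17, 1.92], [-2.96, 2.96]. Speed limits (rad/s): [2.39, 2.39, 3.14, 3.14, 3.14, 3.14, 3.14].

## Interface

Orientations are given as a unit quaternion [w, x, y, z].
In Python, from station import bot gives the robot as it stands. The module is installed in compiled form; this text tells all that it offers.
- The arm moves only by the tool carry_out, never from a script. Its argument "moves" is a list of rows, each a list of 3 entries, a list of its own where there are three numbers: the turn, a rotation vector about the tool's x, y, z in degrees, then the shift along the tool's x, y, z in cm, then the finger opening in cm, from 0 to 8.54. A call has 1 to 5 rows; each row is the pose to reach, as a shift and turn from the pose commanded when the call began, along the tool's axes at that moment; what a row does not reach only later rows make up. A row lasts 1/8 s, in which the tool goes at most 62.5 mm and 10.7 degrees, less where a joint would pass 70% of its speed; a pose out of reach is approached as far as the arm can. A call with a gripper value outside its range is refused whole. The fingers move at their own pace and stop on an object; "newtons" is the grip in N (left out, the last holds). Time passes only in rows, so rows that repeat a pose let the fingers close. It gives the time, the measured TCP pose, the force and the opening at its end, in the units of the state.
- bot.get_obs(): the state, without advancing time (a new reading comes with each control period).
- bot.read_camera(name): name is "scene" or "top"; returns the picture (480x640x3 uint8, red, green, blue); there is no depth.
- bot.camera_info(name): a dict with "vertical_fov" (degrees; the focal length in pixels is half the picture's height over the tangent of half this angle, whatever the lens; pixels are square), "cx", "cy" (the principal point, pixels), "k1" (the pictures are not rectified: a ray, as slopes to the right and down, at radius r is drawn at 1 + k1 r^2 times it, then the intrinsics apply), "position" and "attitude" of the camera in the world. Camera axes: x right, y up, looking along -z (the intrinsics and any distortion apply to the point x, -y, -z); pixel columns grow to the right and rows downward; lengths in m; the calibration is good to about 2 mm. A picture is of the moment at which its call begins. camera_info takes no time and is no camera call.
- bot.hand_in(): hands the job in, once; it reports no verdict.
Trained networks look in the newest picture that a camera, given by its name, has taken for a name from the list of things; names that differ only in an ending like _2 or _b are one class to them, and where a whole thing is asked for, a point or a joint stands for the part that bears it (a point fixed in the world has none). Each returns a list of dicts, best first, with "score" (0 to 1); they miss things now and then, are a little off and sometimes report something else, mostly with a low value. They report only what shows in the picture. A call takes as long as a camera call.
- bot.silhouettes(label, camera): "region" (480x640 bool, what is visible of it) and "location" ([column, row] in pixels, amid what is visible of it).
The state is a dict: "t": time; "q": joint angles; "joint_vel": joint speeds; "joint_torque": joint torques, N m; "eef_pos": TCP position; "tool_rot": TCP orientation; "contact_force": force on the tool from outside, world axes, zero at the start; "torque": the same for the moment, N m; "gripper_width": opening from 0.0 (shut) to 1.0 (fully open).
Only numpy, scipy, OpenCV 4.12 (cv2) and the standard library are available. Lean on these libraries where they do the work, as an engineer would, in place of code of your own. Each camera call takes 0.05 s, during which the arm holds its last target. There are 200 camera calls.

## Task

A marker has fallen into the narrow slot between the binding machine and the grey desk screen: take the bent steel hook, lower its foot behind the marker at the slot's closed end and draw the marker out of the open end. Stand the hook back upright on its feet on the worktop, clear of the slot, then press the marker down into the free place of the clip rack, level and centred, so that all its spring jaws snap over it. Leave the other two markers in their clips and do not push the tape roll, the pen cup, the stapler or the staple carton about.

Things in the scene. Friction and masses are not known exactly. Their poses are not given: they have to be found in the camera images.
- slot: The slot: a straight fixed channel 36 mm wide between a white comb-binding machine and an upright steel desk screen, open above and at its mouth. Origin: on the worktop in the middle of the mouth; +x points out of the mouth along the slot, z up. Channel: x -0.225 to 0, y -0.018 to +0.018. The machine fills x -0.26 to 0, y -0.118 to -0.018, is 100 mm high, its comb deck 116 mm
- slot_end (a point): Middle of the slot's closed end on the worktop, 225 mm behind the mouth; a fixed black cable duct 85 mm high shuts the slot there
- screen_top (a point): Middle of the upper edge of the grey steel desk screen, the slot's wall on the robot's side: 4 mm thick, 100 mm high, 260 mm long along the slot from the mouth inwards; at its outer foot a 2 mm flange reaches 32 mm out. Fixed
- hook: The bent hook, loose, 160 g, 350 mm long, standing. From a wooden grip on two U-shaped wire feet (x -0.045 and +0.042, 61 mm wide) an 8 mm steel rod runs 45 mm above the underside to x = 0.285, where it is bent down to a cross foot: a bar 22 mm wide (along y), 8 mm thick, underside level with the wire feet. Origin: under the grip's middle at worktop height; +x from grip to cross foot
- hook_grip (a point): Middle of the hook's wooden bar grip (110 mm long, 24 mm wide, 22 mm high), 45 mm above the worktop when the hook stands, straight above the hook's origin
- marker: The dropped marker, loose, about 16 g: a black barrel marker 141 mm long, 18 mm wide, 18 mm high (pocket clip to 21 mm), with flat flanks that do not roll; at the start lengthwise in the slot, its nearer end 11 to 42 mm inside the mouth. Origin: middle of its underside; x along its length, either way round, z up
- marker_mid (a point): Middle of the dropped marker, 9 mm above its underside
- rack: The clip rack, fixed: a grey base plate 130 mm (x) by 180 mm (y), 10 mm thick, with three places side by side at its y = -0.060, 0 and +0.060, each for one marker lengthwise along the rack's x, held at x = -0.042 and +0.042 by a pair of sprung steel jaws 12 mm wide over a seat 22 mm above the worktop. Between the pairs 70 mm is clear for fingers. Origin: under its middle at worktop height
- rack_nibs (a point): Between the nibs of one jaw pair of the rack's middle place, 43 mm above the worktop (all pairs are alike). The nibs stand about 14 mm apart and must spread and snap in over the marker's top edges; above them the jaws flare to about 30 mm apart, 59 mm above the worktop. Pressing a marker straight down home takes roughly 10 to 20 N
- home_pad: Thin dark rubber pad, 55x22x2 mm, on the base plate in the middle of the free place, where the marker belongs; which of the three it is varies. Origin: on the base plate, 10 mm above the worktop, under the middle of that place; x along the place, z up. A seated marker's middle is 21 mm above this point, its underside 12 mm above it
- spare_1_mid (a point): Middle of another such marker, held in one of the other two places of the rack
- spare_2_mid (a point): Middle of the third such marker, held in the remaining place of the rack
- packing_tape: a roll of packing tape lying flat, 108 mm across, 48 high, beside the slot's mouth, on the machine's side. Bystander, loose; origin in the middle of its underside
- pen_cup: a wire-mesh cup with pens, 82x97 mm, 144 high, behind the rack. Bystander, loose; origin in the middle of its underside
- staple_box: a small carton of staples, 40x62x22 mm, between the screen and the rack. Bystander, loose; origin in the middle of its underside
- stapler: a black desk stapler, 34x140x41 mm, near the worktop's front edge before the screen. Bystander, loose; origin in the middle of its underside

How it is judged:
By the outcome, as a careful person would: the job done as asked, in the order asked, and still so for the second after the job is handed in, with the robot touching nothing.
It also fails if it takes over 61 s, if anything falls off the work surface, if the arm or the gripper's body presses on something with over 40 N, if the wrist force passes 120 N, or if a joint passes its speed limit or range.

## Working session

There is one attempt and no reset: what is moved stays moved. The work goes in short steps, Python scripts to look and compute and a tool call to move; the robot and the scene stay as the last step left them, time stands still between calls to the robot, and variables do not carry over. Pictures are saved under pics/ and viewed, about 8 in all and at most 12, crops included, and the job is handed in when it is done.

Besides the shell and the picture viewer there is one more tool, called in YAML: its name, and indented under it one key for each argument. carry_out: Moves the arm, as the interface text tells. Its arguments: {"type":"object","properties":{"moves":{"type":"array"},"newtons":{"type":"number"}},"required":["moves"]}

```bash
mkdir -p pics
cat > h.py <<'E'
import numpy as np, cv2
from station import bot
from scipy.spatial.transform import Rotation as R
def rot(q): q=np.array(q); return R.from_quat([q[1],q[2],q[3],q[0]]) if q.size==4 else R.from_matrix(q)
def cam(n):
    i=bot.camera_info(n); f=240/np.tan(np.radians(i['vertical_fov'])/2)
    return i,f,rot(i['attitude']),np.array(i['position'])
def pix2w(n,uv,z):
    i,f,r,p=cam(n); uv=np.atleast_2d(np.array(uv,float))
    d=(uv-[i['cx'],i['cy']])/f; u=d.copy()
    for _ in range(30): u=d/(1+i['k1']*(u**2).sum(1,keepdims=True))
    w=r.apply(np.c_[u[:,0],-u[:,1],-np.ones(len(u))])
    return p+w*((z-p[2])/w[:,2])[:,None]
def w2pix(n,P):
    i,f,r,p=cam(n); c=r.inv().apply(np.atleast_2d(P)-p)
    u=np.c_[c[:,0],-c[:,1]]/-c[:,2:]; u=u*(1+i['k1']*(u**2).sum(1,keepdims=True))
    return u*f+[i['cx'],i['cy']]
def snap(n,name,box=None,s=1):
    im=bot.read_camera(n)[:,:,::-1]
    if box: im=im[box[1]:box[3],box[0]:box[2]]
    cv2.imwrite('pics/'+name,cv2.resize(im,None,fx=s,fy=s,interpolation=cv2.INTER_CUBIC)); return im
E
python3 - <<'E'
from h import *
o=bot.get_obs(); print({k:np.round(v,3) for k,v in o.items()})
for n in('top','scene'):
    print(bot.camera_info(n)); snap(n,n+'0.png')
    for l in ['slot','slot_end','screen_top','hook','hook_grip','marker','marker_mid','rack','rack_nibs','home_pad','spare_1_mid','packing_tape','pen_cup','staple_box','stapler']:
        for d in bot.silhouettes(l,n)[:3]:
            m=d['region'].astype(np.uint8); 
            rc=cv2.minAreaRect(np.argwhere(m)[:,::-1].astype(np.float32)) if m.any() else None
            print(n,l,round(d['score'],2),np.round(d['location'],1),m.sum(),[np.round(x,1) for x in rc] if rc else '')
E
```

```text
{'t': np.float64(0.0), 'q': array([-1.24 ,  0.478,  0.022,  1.556, -0.011,  1.109, -0.083]), 'joint_vel': array([ 0.   , -0.001, -0.002,  0.001,  0.001,  0.   ,  0.   ]), 'joint_torque': array([ 1.0000e-03, -5.9645e+01,  1.6080e+00, -2.8121e+01,  1.3000e-02,
        9.0000e-03, -0.0000e+00]), 'eef_pos': array([0.287, 0.611, 0.247]), 'tool_rot': array([-0.   ,  0.218,  0.976, -0.001]), 'contact_force': array([0.266, 0.161, 0.118]), 'torque': array([ 0.017, -0.003, -0.012]), 'gripper_width': np.float64(0.994)}
{'vertical_fov': 52.6828925806174, 'cx': 315.7066053539363, 'cy': 241.16381036870376, 'k1': 0.021374863484988744, 'position': array([ 0.42534765, -0.03573719,  1.17760143]), 'attitude': array([ 0.70480952,  0.07188179, -0.05337123, -0.70372442])}
top slot 0.85 [338.7 220.1] 7517 [array([337.9, 225.8]), array([ 78.3, 114.3]), np.float64(76.9)]
top slot_end 0.72 [338.5 221.7] 7464 [array([338.2, 226.1]), array([ 77.9, 114. ]), np.float64(77.2)]
top screen_top 0.65 [338.6 221.5] 7688 [array([337.9, 225.7]), array([ 78.9, 114.2]), np.float64(77.0)]
top hook 0.85 [169.7 268. ] 970 [ar
[... 2124 characters left out ...]
 [355.7 243.6] 6537 [array([352.3, 246.5]), array([107.7,  68.6]), np.float64(10.6)]
scene rack_nibs 0.17 [431.4 327.2] 3000 [array([425.9, 318.6]), array([87.4, 52.9]), np.float64(19.3)]
scene spare_1_mid 0.62 [400.6 306.1] 230 [array([400.9, 305.7]), array([ 7.3, 42.5]), np.float64(28.6)]
scene packing_tape 0.63 [294.4 221.8] 767 [array([294.6, 219.8]), array([28.6, 34.9]), np.float64(26.6)]
scene pen_cup 0.92 [444.9 254.4] 1332 [array([445.4, 251.3]), array([31.3, 61.9]), np.float64(12.5)]
scene staple_box 0.78 [351.5 287.5] 447 [array([350.5, 286.4]), array([28. , 18.7]), np.float64(38.7)]
scene stapler 0.83 [309.6 288. ] 936 [array([305.2, 289.1]), array([53.3, 19.3]), np.float64(25.2)]
```

View pics/top0.png

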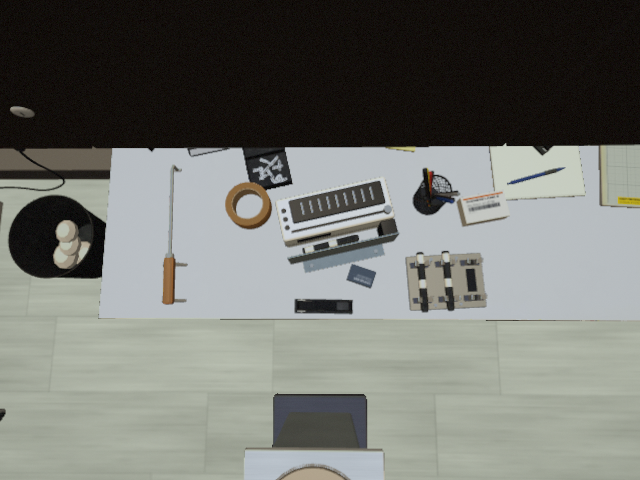

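View pics/scene0.png

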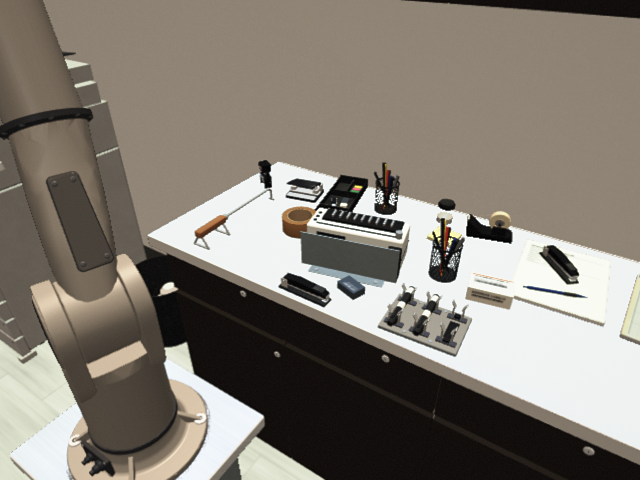

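The top view shows the hook at columns 163–187, rows 165–303, with its grip near (169,280). The slot runs from its mouth at about (288,255) to its end at about (395,230), and the marker is visible at about (330,244). The rack is at (446,282) with its free place on the right, near (472,281). Next I take close crops.

Run:
```python
from h import *
im=bot.read_camera('top')[:,:,::-1]
c=lambda b,s:cv2.resize(im[b[1]:b[3],b[0]:b[2]],None,fx=s,fy=s,interpolation=cv2.INTER_CUBIC)
cv2.imwrite('pics/slotc.png',c((265,175,415,285),5.2))
a=c((150,155,210,315),3.75); b=c((395,240,495,320),5.0)
M=np.zeros((600,800,3),np.uint8); M[:a.shape[0],:a.shape[1]]=a; M[:b.shape[0],250:250+b.shape[1]]=b
cv2.imwrite('pics/hr.png',M)
```

```text
(no output)
```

View pics/slotc.png

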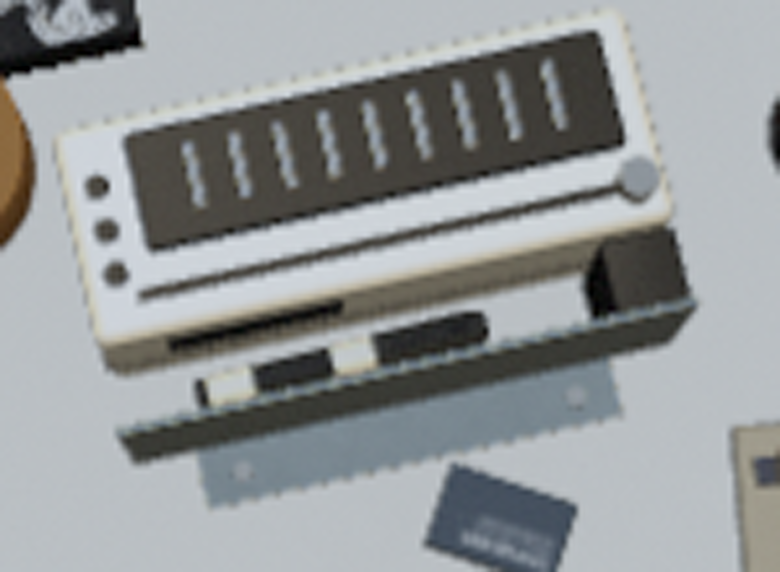

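View pics/hr.png

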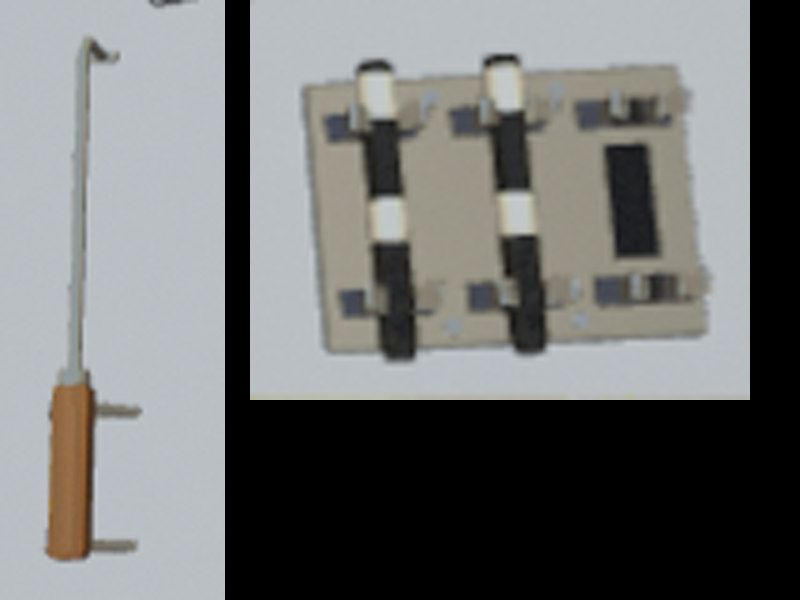

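The first crop shows the marker lying in the slot from about crop (197,390) to (490,325). The second shows the free place with its dark pad at mosaic (632,201), and the hook standing with its rod pointing away from the robot.

```bash
cat > fit.py <<'E'
from h import *
from scipy.optimize import least_squares
def fit(n,model,px,x0):
    model=np.array(model,float); px=np.array(px,float)
    def P(v): return np.c_[model[:,:2]@np.array([[np.cos(v[2]),np.sin(v[2])],[-np.sin(v[2]),np.cos(v[2])]])+v[:2],model[:,2]]
    s=least_squares(lambda v:(w2pix(n,P(v))-px).ravel(),x0); return s.x,s.fun.reshape(-1,2)
E
python3 - <<'E'
from fit import *
S=lambda c:np.array(c)/5.2+[265,175]
v,r=fit('top',[[0,.02,.1],[-.26,.02,.1],[0,-.018,.1],[-.26,-.018,.1],[0,-.118,.1],[-.26,-.118,.1]],[S(x) for x in [(120,432),(692,302),(100,345),(672,215),(58,130),(620,10)]],[.4,.05,1.6])
print('slot',v.round(4),np.degrees(v[2]),r.round(1).tolist())
c,s=np.cos(v[2]),np.sin(v[2]); M=np.array([[c,s],[-s,c]])
for nm,p in(('mL',(197,390)),('mR',(490,325))): 
    w=pix2w('top',S(p),.012)[0]; print(nm,w.round(4),(M@(w[:2]-v[:2])).round(4))
H=lambda c:np.array(c)/3.75+[150,155]
v,r=fit('top',[[-.055,0,.056],[.055,0,.056],[.285,0,.049]],[H((68,555)),H((73,385)),H((85,40))],[.4,.3,0]); print('hook',v.round(4),np.degrees(v[2]),r.round(1).tolist())
for p in((139,411),(135,547),(115,56)): print(pix2w('top',H(p),.002).round(3))
K=lambda c:(np.array(c)-[250,0])/5+[395,240]
v,r=fit('top',[[.065,.09,.01],[.065,-.09,.01],[-.065,-.09,.01],[-.065,.09,.01]],[K(x) for x in[(305,88),(675,67),(707,332),(328,352)]],[.3,-.3,0]); print('rack',v.round(4),np.degrees(v[2]),r.round(1).tolist())
print('pad',pix2w('top',K((632,201)),.012).round(4))
pc=[K(x) for x in[(608,146),(648,144),(660,256),(615,258)]]; print(pix2w('top',pc,.012).round(4).tolist())
for n,z in(('packing_tape',.048),('pen_cup',.14),('staple_box',.022),('stapler',.041)): 
    d=bot.silhouettes(n,'top')[0]; b=cv2.boxPoints(cv2.minAreaRect(np.argwhere(d['region'])[:,::-1].astype(np.float32))); print(n,pix2w('top',b,z)[:,:2].round(3).tolist())
o=bot.get_obs(); print(rot(o['tool_rot']).as_matrix().round(3))
E
```

```text
slot [0.5996 0.0619 1.7916] 102.65285453275834 [[-1.2, -0.0], [1.5, -0.0], [-0.7, 0.5], [1.2, 0.7], [-1.5, 0.0], [0.6, -1.2]]
mL [0.6125 0.0265 0.012 ] [-0.0374 -0.0048]
mR [ 0.6433 -0.1109  0.012 ] [-0.1783 -0.0048]
hook [0.5334 0.3363 0.0322] 1.8461282959978291 [[0.1, 1.3], [-0.0, -0.5], [-0.0, -1.0]]
[[0.578 0.312 0.002]]
[[0.489 0.31  0.002]]
[[0.821 0.34  0.002]]
rack [ 0.5361 -0.3158  0.0578] 3.314442599329692 [[-0.5, -0.7], [0.4, -0.7], [0.4, 0.6], [-0.3, 0.7]]
pad [[ 0.5395 -0.3763  0.012 ]]
[[0.5658, -0.3664, 0.012], [0.5668, -0.3853, 0.012], [0.5134, -0.388, 0.012], [0.5124, -0.3669, 0.012]]
packing_tape [[0.719, 0.235], [0.797, 0.162], [0.713, 0.079], [0.637, 0.152]]
pen_cup [[0.717, -0.193], [0.787, -0.258], [0.716, -0.326], [0.648, -0.262]]
staple_box [[0.54, -0.074], [0.581, -0.089], [0.559, -0.151], [0.518, -0.135]]
stapler [[0.461, 0.045], [0.496, 0.044], [0.49, -0.091], [0.456, -0.09]]
[[-0.905  0.425  0.   ]
 [ 0.425  0.905  0.   ]
 [ 0.     0.    -1.   ]]
```

```bash
cat > plan.py <<'E'
import numpy as np
# pose: x,y,z (m), yaw a of tool x in world (deg), tool pointing down; opening cm
def plan(start,wps,step=.055,dstep=9.):
    rows=[]; p=np.array(start,float)
    for w in wps:
        t=np.array(w[:4],float); n=w[5] if len(w)>5 else int(np.ceil(max(np.linalg.norm(t[:3]-p[:3])/step,abs(t[3]-p[3])/dstep,1)))
        rows+=[(p+(t-p)*k/n,w[4]) for k in range(1,n+1)]; p=t
    c=np.array(start,float)
    for i in range(0,len(rows),5):
        a=np.radians(c[3]); X=np.array([[np.cos(a),np.sin(a),0],[np.sin(a),-np.cos(a),0],[0,0,-1]]); out=[]
        for q,o in rows[i:i+5]: out.append([[0,0,round(-(q[3]-c[3]),1)],(X@(q[:3]-c[:3])*100).round(2).tolist(),o])
        print(str(out).replace(' ','')); c=rows[min(i+4,len(rows)-1)][0]
    print('end',c.round(4).tolist())
E
python3 -c "
from plan import *
plan((.287,.611,.247,154.85),[(.534,.339,.12,181.9,8.5,8),(.534,.339,.043,181.9,8.5,2)])"
```

```text
[[[0,0,np.float64(-3.4)],[-4.24,-1.77,1.59],8.5],[[0,0,np.float64(-6.8)],[-8.48,-3.53,3.18],8.5],[[0,0,np.float64(-10.1)],[-12.72,-5.3,4.76],8.5],[[0,0,np.float64(-13.5)],[-16.96,-7.06,6.35],8.5],[[0,0,np.float64(-16.9)],[-21.2,-8.83,7.94],8.5]]
[[[0,0,np.float64(-3.4)],[-3.54,-2.92,1.59],8.5],[[0,0,np.float64(-6.8)],[-7.09,-5.84,3.18],8.5],[[0,0,np.float64(-10.1)],[-10.63,-8.77,4.76],8.5],[[0,0,np.float64(-10.1)],[-10.63,-8.77,8.61],8.5],[[0,0,np.float64(-10.1)],[-10.63,-8.77,12.46],8.5]]
end [0.534, 0.339, 0.043, 181.9]
```

carry_out:
  moves:
    - [[0, 0, -3.4], [-4.2, -1.8, 1.6], 8.5]
    - [[0, 0, -6.8], [-8.5, -3.5, 3.2], 8.5]
    - [[0, 0, -10.1], [-12.7, -5.3, 4.8], 8.5]
    - [[0, 0, -13.5], [-17.0, -7.1, 6.4], 8.5]
    - [[0, 0, -16.9], [-21.2, -8.8, 7.9], 8.5]
  newtons: 80

```text
t: 2.48
eef_pos: [0.4423, 0.4401, 0.1689]
tool_rot: [0.0, 0.071, 0.997, 0.0]
contact_force: [0.1, 0.1, 1.4]
gripper_width: 0.997
```

carry_out:
  moves:
    - [[0, 0, -3.4], [-3.5, -2.9, 1.6], 8.5]
    - [[0, 0, -6.8], [-7.1, -5.8, 3.2], 8.5]
    - [[0, 0, -10.1], [-10.6, -8.8, 4.8], 8.5]
    - [[0, 0, -10.1], [-10.6, -8.8, 4.8], 8.5]
    - [[0, 0, -10.1], [-10.6, -8.8, 4.8], 8.5]

```text
t: 3.1
eef_pos: [0.5334, 0.3395, 0.1213]
tool_rot: [-0.0, -0.016, 1.0, 0.0]
contact_force: [-0.3, 0.5, 0.4]
gripper_width: 0.993
```

carry_out:
  moves:
    - [[0, 0, 0], [0, 0, 3.9], 8.5]
    - [[0, 0, 0], [0, 0, 7.8], 8.5]
    - [[0, 0, 0], [0, 0, 7.8], 8.5]
    - [[0, 0, 0], [0, 0, 7.8], 1.8]
    - [[0, 0, 0], [0, 0, 7.8], 1.8]

```text
t: 3.72
eef_pos: [0.5345, 0.3403, 0.0454]
tool_rot: [0.001, -0.016, 1.0, 0.001]
contact_force: [-0.4, 0.7, -0.0]
gripper_width: 0.599
```

carry_out:
  moves:
    - [[0, 0, 0], [0, 0, 0], 1.8]
    - [[0, 0, 0], [0, 0, 0], 1.8]
    - [[0, 0, 0], [0, 0, 0], 1.8]

```text
t: 4.1
eef_pos: [0.5343, 0.3396, 0.0447]
tool_rot: [0.001, -0.016, 1.0, 0.001]
contact_force: [-1.3, 0.5, 5.3]
gripper_width: 0.267
```

```bash
python3 -c "
from plan import *
from h import *
print(pix2w('scene',[(387,212),(345,200),(265,188)],0).round(3).tolist())
print(bot.get_obs()['q'].round(2))
plan((.534,.339,.042,181.9),[(.534,.339,.21,181.9,1.8),(.5814,.1429,.21,102.65,1.8,10)])" | sed 's/np.float64(\([^)]*\))/\1/g'
```

```text
[[0.948, -0.014, 0.0], [0.944, 0.139, 0.0], [0.868, 0.418, 0.0]]
[-0.65  0.65 -0.02  1.8   0.02  0.69  0.92]
[[[0,0,-0.0],[0.0,0.0,-4.2],1.8],[[0,0,-0.0],[0.0,0.0,-8.4],1.8],[[0,0,-0.0],[0.0,0.0,-12.6],1.8],[[0,0,-0.0],[0.0,0.0,-16.8],1.8],[[0,0,7.9],[-0.41,-1.98,-16.8],1.8]]
[[[0,0,7.9],[-0.68,-1.9,0.0],1.8],[[0,0,15.8],[-1.35,-3.8,0.0],1.8],[[0,0,23.8],[-2.03,-5.7,0.0],1.8],[[0,0,31.7],[-2.71,-7.6,0.0],1.8],[[0,0,39.6],[-3.39,-9.5,0.0],1.8]]
[[[0,0,7.9],[-1.73,-1.03,0.0],1.8],[[0,0,15.9],[-3.47,-2.06,0.0],1.8],[[0,0,23.8],[-5.2,-3.1,0.0],1.8],[[0,0,31.7],[-6.93,-4.13,0.0],1.8]]
end [0.5814, 0.1429, 0.21, 102.65]
```

carry_out:
  moves:
    - [[0, 0, 0], [0, 0, -2.0], 1.8]
    - [[0, 0, 0], [0, 0, -7.0], 1.8]
    - [[0, 0, 0], [0, 0, -12.0], 1.8]
    - [[0, 0, 0], [0, 0, -16.8], 1.8]
    - [[0, 0, 6], [-0.4, -2.0, -16.8], 1.8]

```text
t: 4.72
eef_pos: [0.5397, 0.3224, 0.2175]
tool_rot: [0.004, 0.036, 0.999, 0.004]
contact_force: [0.9, -0.7, -3.0]
gripper_width: 0.268
```

carry_out:
  moves:
    - [[0, 0, 8], [-0.7, -1.9, 0], 1.8]
    - [[0, 0, 16], [-1.4, -3.8, 0], 1.8]
    - [[0, 0, 24], [-2.0, -5.7, 0], 1.8]
    - [[0, 0, 32], [-2.7, -7.6, 0], 1.8]
    - [[0, 0, 40], [-3.4, -9.5, 0], 1.8]

```text
t: 5.35
eef_pos: [0.5652, 0.2213, 0.2125]
tool_rot: [-0.0, 0.378, 0.926, 0.0]
contact_force: [1.3, 0.1, -1.9]
gripper_width: 0.264
```

carry_out:
  moves:
    - [[0, 0, 9], [-1.7, -1.0, 0], 1.8]
    - [[0, 0, 18], [-3.5, -2.1, 0], 1.8]
    - [[0, 0, 26], [-5.2, -3.1, 0], 1.8]
    - [[0, 0, 33.2], [-6.9, -4.1, 0], 1.8]
    - [[0, 0, 33.2], [-6.9, -4.1, 0], 1.8]

```text
t: 5.98
eef_pos: [0.5865, 0.1427, 0.2123]
tool_rot: [0.0, 0.626, 0.78, 0.0]
contact_force: [0.1, -0.0, -1.8]
gripper_width: 0.267
```

Run:
```python
from h import *
o=bot.get_obs(); print(o['eef_pos'].round(4),o['tool_rot'].round(4),o['gripper_width'],o['q'].round(2))
a=snap('top','t2.png',(225,165,415,290),4.2); b=snap('scene','s2.png',(250,120,450,270),4)
```

```text
[0.5865 0.1427 0.2123] [3.000e-04 6.256e-01 7.801e-01 2.000e-04] 0.26667083905216266 [-0.59  0.41  0.33  1.79 -0.16  0.97  0.02]
```

View pics/t2.png

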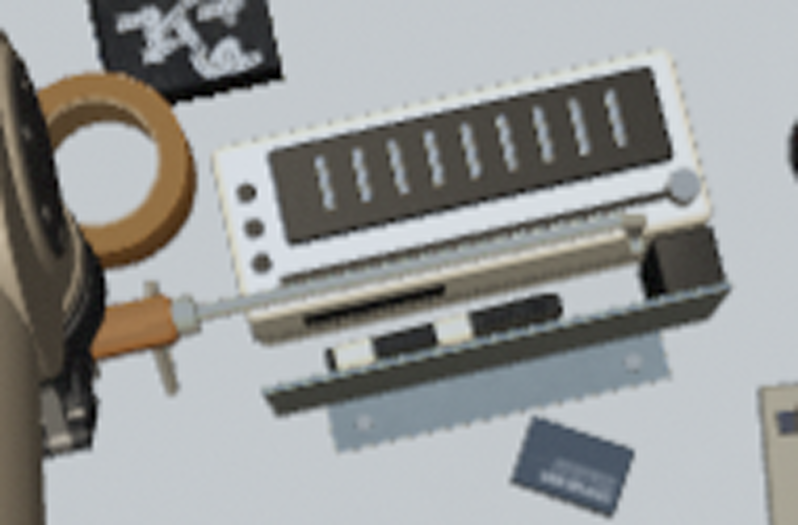

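View pics/s2.png

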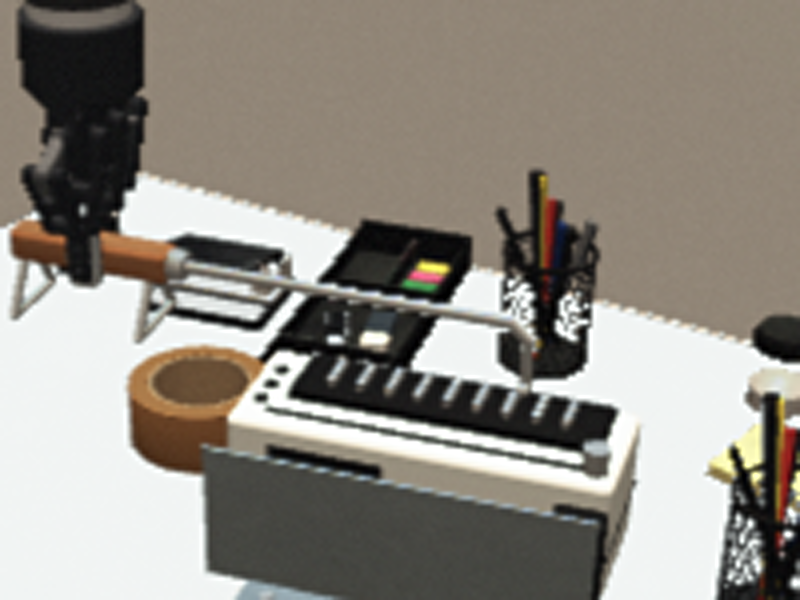

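Run:
```python
from h import *
T=lambda c:np.array(c)/4.2+[225,165]
S=lambda c:np.array(c)/4+[250,120]
o=np.array([.5996,.0619]); th=np.radians(102.65); M=np.array([[np.cos(th),np.sin(th)],[-np.sin(th),np.cos(th)]])
for nm,p,z in(('rod0',(200,308),.213),('bend',(630,221),.213),('foot',(637,246),.168),('gripR',(178,312),.213),):
    w=pix2w('top',T(p),z)[0]; print(nm,w.round(4),(M@(w[:2]-o)).round(4))
# predicted pixels
for nm,s in(('bend',.285),):
    pass
def tri(u,v):
    A=[];d=[]
    for n,x in(('top',u),('scene',v)):
        a=pix2w(n,x,0)[0];b=pix2w(n,x,.5)[0];e=(b-a)/np.linalg.norm(b-a);P=np.eye(3)-np.outer(e,e);A.append(P);d.append(P@a)
    return np.linalg.lstsq(np.vstack(A),np.hstack(d),rcond=None)[0]
for nm,u,v in(('bend',(632,220),(530,330)),('foot',(637,246),(528,388)),('collar',(185,311),(177,265))):
    w=tri(T(u),S(v)); print(nm,w.round(4),(M@(w[:2]-o)).round(4))
t=bot.get_obs()['eef_pos']; print('tcp',(M@(t[:2]-o)).round(4))
```

```text
rod0 [0.6042 0.0774 0.213 ] [ 0.0142 -0.0079]
bend [ 0.6468 -0.1304  0.213 ] [-0.198  -0.0039]
foot [ 0.6442 -0.1382  0.168 ] [-0.205   0.0003]
gripR [0.6022 0.088  0.213 ] [ 0.0249 -0.0083]
bend [ 0.6492 -0.1325  0.2058] [-0.2006 -0.0058]
foot [ 0.6435 -0.1377  0.1705] [-0.2043  0.0009]
collar [0.6018 0.0874 0.2089] [ 0.0244 -0.0077]
tcp [ 0.0845 -0.005 ]
```

The scene crop shows the hook level with its foot above the slot's far end. The top crop shows the rod's tip at (632,220), between the marker's end and the cable duct. I shift 8 mm and turn 1° to centre it, lower it part-way and check.

carry_out:
  moves:
    - [[0, 0, -1], [0, -0.8, 0], 1.8]
    - [[0, 0, -1], [0, -0.8, 3.0], 1.8]
    - [[0, 0, -1], [0, -0.8, 5.6], 1.8]
    - [[0, 0, -1], [0, -0.8, 5.6], 1.8]

```text
t: 6.58
eef_pos: [0.5762, 0.1432, 0.1536]
tool_rot: [-0.001, 0.617, 0.787, -0.002]
contact_force: [-0.1, 0.3, -2.5]
gripper_width: 0.268
```

Run:
```python
from h import *
o=bot.get_obs(); print(o['eef_pos'].round(4),o['tool_rot'].round(4))
snap('top','t3.png',(265,205,405,265),5.7)
```

```text
[0.5762 0.1432 0.1536] [-0.0015  0.617   0.787  -0.0018]
```

View pics/t3.png

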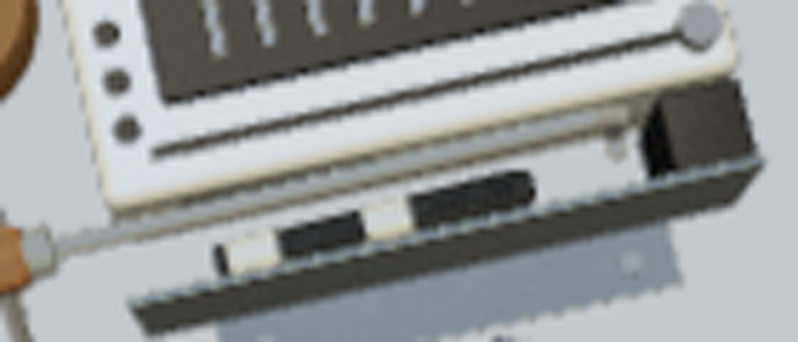

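Run:
```python
from h import *
T=lambda c:np.array(c)/5.7+[265,205]
o=np.array([.5996,.0619]); th=np.radians(102.65); M=np.array([[np.cos(th),np.sin(th)],[-np.sin(th),np.cos(th)]])
f=lambda nm,p,z:print(nm,(M@(pix2w('top',T(p),z)[0,:2]-o)).round(4))
f('rod',(70,245),.156);f('mid',(340,181),.156);f('bend',(610,119),.156);f('foot',(616,148),.113)
f('scrTopL',(130,302),.1);f('scrTopR',(762,160),.1);f('mchL',(112,207),.1);f('mchR',(735,65),.1)
f('mL',(217,262),.010);f('mR',(535,190),.010)
t=bot.get_obs()['eef_pos'];print('tcp',(M@(t[:2]-o)).round(4))
```

```text
rod [0.0128 0.0031]
mid [-0.0914  0.0016]
bend [-0.1958  0.0008]
foot [-0.2012  0.0045]
scrTopL [-0.0019  0.0203]
scrTopR [-0.258   0.0196]
mchL [-0.0027 -0.0185]
mchR [-0.2569 -0.0201]
mL [-0.0373 -0.0027]
mR [-0.1771 -0.0033]
tcp [0.0842 0.0037]
```

The rod is within 3 mm of the slot's centre line along its length. The foot is at about x = -0.20 and the marker's end at -0.177, so I lower the hook.

carry_out:
  moves:
    - [[0, 0, 0], [-0.2, 0.2, 3.0], 1.8]
    - [[0, 0, 0], [-0.2, 0.2, 6.0], 1.8]
    - [[0, 0, 0], [-0.2, 0.2, 9.0], 1.8]
    - [[0, 0, 0], [-0.2, 0.2, 10.5], 1.8]
    - [[0, 0, 0], [-0.2, 0.2, 10.5], 1.8]

```text
t: 7.25
eef_pos: [0.5809, 0.1415, 0.0504]
tool_rot: [-0.0, 0.618, 0.786, -0.0]
contact_force: [0.4, 0.2, -1.6]
gripper_width: 0.267
```

Run:
```python
from h import *
o=bot.get_obs(); print(o['eef_pos'].round(4),o['contact_force'].round(2),o['torque'].round(2))
snap('top','t4.png',(265,205,405,265),5.7)
```

```text
[0.5809 0.1415 0.0504] [ 0.42  0.16 -1.6 ] [ 0.05 -0.    0.01]
```

View pics/t4.png

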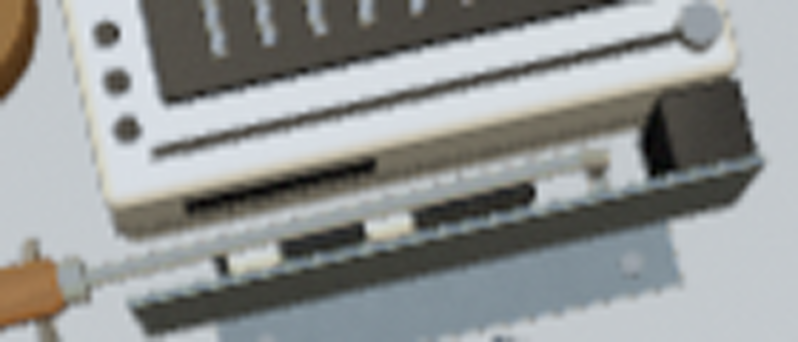

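The foot is down at crop (597,165), behind the marker's end at (535,192). I lower it the last 3 mm and draw.

carry_out:
  moves:
    - [[0, 0, 0], [0, 0, 0.3], 1.8]
    - [[0, 0, 0], [1.0, 0.02, 0.3], 1.8]
    - [[0, 0, 0], [2.5, 0.04, 0.3], 1.8]
    - [[0, 0, 0], [4.5, 0.08, 0.3], 1.8]
    - [[0, 0, 0], [6.5, 0.11, 0.3], 1.8]

```text
t: 7.92
eef_pos: [0.566, 0.207, 0.0474]
tool_rot: [-0.0, 0.618, 0.787, 0.0]
contact_force: [-0.5, -0.9, -2.0]
gripper_width: 0.268
```

carry_out:
  moves:
    - [[0, 0, 0], [2, 0.04, 0], 1.8]
    - [[0, 0, 0], [4, 0.07, 0], 1.8]
    - [[0, 0, 0], [6, 0.1, 0], 1.8]
    - [[0, 0, 0], [8, 0.14, 0], 1.8]
    - [[0, 0, 0], [10, 0.18, 0], 1.8]

```text
t: 8.55
eef_pos: [0.5444, 0.3036, 0.0473]
tool_rot: [-0.0, 0.618, 0.786, -0.0]
contact_force: [0.3, 0.3, -1.0]
gripper_width: 0.268
```

Run:
```python
from h import *
o=bot.get_obs(); print(o['eef_pos'].round(4),o['contact_force'].round(2),o['torque'].round(2))
bot.read_camera('top')
from fit import *
oo=np.array([.5996,.0619]); th=np.radians(102.65); M=np.array([[np.cos(th),np.sin(th)],[-np.sin(th),np.cos(th)]])
for l in('marker','hook'):
  for d in bot.silhouettes(l,'top')[:2]:
    b=cv2.boxPoints(cv2.minAreaRect(np.argwhere(d['region'])[:,::-1].astype(np.float32))); print(l,d['score'],((pix2w('top',b,.012)[:,:2]-oo)@M.T).round(3).tolist())
```

```text
[0.5444 0.3036 0.0473] [ 0.32  0.27 -0.99] [-0.05  0.01  0.03]
marker 0.82 [[0.108, -0.007], [-0.027, -0.011], [-0.028, 0.002], [0.107, 0.007]]
hook 0.79 [[0.253, -0.03], [-0.039, -0.015], [-0.036, 0.038], [0.253, 0.024]]
```

carry_out:
  moves:
    - [[0, 0, 0], [2, 0.04, 0], 1.8]
    - [[0, 0, 0], [4, 0.07, 0], 1.8]
    - [[0, 0, 0], [6, 0.1, 0], 1.8]
    - [[0, 0, 0], [7.5, 0.13, 0], 1.8]
    - [[0, 0, 0], [8.5, 0.15, 0], 1.8]

```text
t: 9.32
eef_pos: [0.5256, 0.3867, 0.0472]
tool_rot: [-0.0, 0.618, 0.787, 0.0]
contact_force: [-0.4, 0.4, -1.7]
gripper_width: 0.264
```

carry_out:
  moves:
    - [[0, 0, 0], [-1, 0, 0], 1.8]
    - [[0, 0, 0], [-1, 0, -3], 1.8]
    - [[0, 0, 0], [-1, 0, -7], 1.8]
    - [[0, 0, 0], [-1, 0, -10], 1.8]
    - [[0, 0, 0], [-1, 0, -10], 1.8]

```text
t: 9.95
eef_pos: [0.5307, 0.3745, 0.1499]
tool_rot: [0.001, 0.619, 0.785, 0.002]
contact_force: [0.7, -0.5, -2.2]
gripper_width: 0.265
```

Run:
```python
from h import *
from plan import plan
o=bot.get_obs(); print(o['eef_pos'].round(4),o['tool_rot'].round(4),o['contact_force'].round(2),o['q'].round(2))
bot.read_camera('top')
oo=np.array([.5996,.0619]); th=np.radians(102.65); M=np.array([[np.cos(th),np.sin(th)],[-np.sin(th),np.cos(th)]])
for l in('marker',):
  for d in bot.silhouettes(l,'top')[:2]:
    b=cv2.boxPoints(cv2.minAreaRect(np.argwhere(d['region'])[:,::-1].astype(np.float32))); w=pix2w('top',b,.012)[:,:2]; print(l,d['score'],((w-oo)@M.T).round(3).tolist(),w.round(3).tolist())
p=o['eef_pos']; plan((*p,103.7),[(.534,.345,p[2],182,1.8,10),(.534,.345,.048,182,1.8,3)])
```

```text
[0.5307 0.3745 0.1499] [0.0008 0.619  0.7854 0.0023] [ 0.67 -0.47 -2.19] [-0.94  0.55  0.32  1.73 -0.21  0.89 -0.3 ]
marker 0.68 [[0.196, -0.014], [0.054, -0.017], [0.053, 0.001], [0.195, 0.004]] [[0.571, 0.256], [0.605, 0.118], [0.587, 0.113], [0.553, 0.251]]
marker 0.49 [[0.378, -0.045], [0.045, -0.079], [0.038, -0.016], [0.368, 0.017]] [[0.561, 0.441], [0.667, 0.123], [0.607, 0.103], [0.503, 0.417]]
[[[0,0,np.float64(-7.8)],[-0.29,-0.04,0.0],1.8],[[0,0,np.float64(-15.7)],[-0.59,-0.08,0.0],1.8],[[0,0,np.float64(-23.5)],[-0.88,-0.11,0.0],1.8],[[0,0,np.float64(-31.3)],[-1.18,-0.15,0.0],1.8],[[0,0,np.float64(-39.1)],[-1.47,-0.19,0.0],1.8]]
[[[0,0,np.float64(-7.8)],[-0.2,-0.22,0.0],1.8],[[0,0,np.float64(-15.7)],[-0.41,-0.43,0.0],1.8],[[0,0,np.float64(-23.5)],[-0.61,-0.65,0.0],1.8],[[0,0,np.float64(-31.3)],[-0.82,-0.86,0.0],1.8],[[0,0,np.float64(-39.2)],[-1.02,-1.08,0.0],1.8]]
[[[0,0,np.float64(-0.0)],[0.0,0.0,3.4],1.8],[[0,0,np.float64(-0.0)],[0.0,0.0,6.79],1.8],[[0,0,np.float64(-0.0)],[0.0,0.0,10.19],1.8]]
end [0.534, 0.345, 0.048, 182.0]
```

The marker is fully out, spanning slot x 0.054 to 0.196. I take the hook back to its original spot.

carry_out:
  moves:
    - [[0, 0, -8], [-0.3, 0, 0], 1.8]
    - [[0, 0, -16], [-0.6, 0, 0], 1.8]
    - [[0, 0, -24], [-0.6, 0, 0], 1.8]
    - [[0, 0, -32], [-0.6, 0, 0], 1.8]
    - [[0, 0, -40], [-0.6, 0, 0], 1.8]

```text
t: 10.68
eef_pos: [0.529, 0.3683, 0.145]
tool_rot: [-0.001, 0.31, 0.951, -0.002]
contact_force: [0.6, -0.5, -1.1]
gripper_width: 0.269
```

carry_out:
  moves:
    - [[0, 0, -8], [-0.2, -0.2, 0], 1.8]
    - [[0, 0, -16], [-0.4, -0.4, 0], 1.8]
    - [[0, 0, -24], [-0.6, -0.6, 0], 1.8]
    - [[0, 0, -32], [-0.8, -0.8, 0], 1.8]
    - [[0, 0, -38.3], [-1.0, -0.8, 0], 1.8]

```text
t: 11.3
eef_pos: [0.5322, 0.3557, 0.1449]
tool_rot: [-0.002, -0.019, 1.0, -0.001]
contact_force: [-0.5, 0.3, -1.9]
gripper_width: 0.268
```

carry_out:
  moves:
    - [[0, 0, 0], [0, 0, 3.5], 1.8]
    - [[0, 0, 0], [0, 0, 7.0], 1.8]
    - [[0, 0, 0], [0, 0, 9.5], 1.8]
    - [[0, 0, 0], [0, 0, 10.3], 1.8]
    - [[0, 0, 0], [0, 0, 10.3], 1.8]

```text
t: 11.92
eef_pos: [0.531, 0.3552, 0.0446]
tool_rot: [-0.003, -0.017, 1.0, -0.002]
contact_force: [-10.7, -7.2, 19.2]
gripper_width: 0.269
```

carry_out:
  moves:
    - [[0, 0, 0], [0, 0, -0.3], 1.8]
    - [[0, 0, 0], [0, 0, -0.3], 1.8]

```text
t: 12.18
eef_pos: [0.5329, 0.3567, 0.0465]
tool_rot: [-0.0, -0.017, 1.0, -0.0]
contact_force: [0.2, -0.1, -1.9]
gripper_width: 0.27
```

carry_out:
  moves:
    - [[0, 0, 0], [0, 0, 0.1], 1.8]
    - [[0, 0, 0], [0, 0, 0.1], 3.5]
    - [[0, 0, 0], [0, 0, 0.1], 7]
    - [[0, 0, 0], [0, 0, 0.1], 7]
    - [[0, 0, 0], [0, 0, 0.1], 7]

```text
t: 12.8
eef_pos: [0.5333, 0.3574, 0.0464]
tool_rot: [0.0, -0.017, 1.0, 0.0]
contact_force: [0.3, 0.0, -0.2]
gripper_width: 0.819
```

carry_out:
  moves:
    - [[0, 0, 0], [0, 0, -2], 7]
    - [[0, 0, 0], [0, 0, -5], 7]
    - [[0, 0, 0], [0, 0, -10], 7]
    - [[0, 0, 0], [0, 0, -13], 7]
    - [[0, 0, 8], [0, -3, -15], 7]

```text
t: 13.42
eef_pos: [0.5342, 0.3303, 0.2]
tool_rot: [0.001, 0.052, 0.999, 0.002]
contact_force: [0.0, -0.9, -1.5]
gripper_width: 0.82
```

Run:
```python
from h import *
o=bot.get_obs(); print(o['eef_pos'].round(4),o['tool_rot'].round(4),o['q'].round(2))
M=np.zeros((600,800,3),np.uint8)
a=snap('top','x.png',(150,150,310,320)); a=cv2.resize(a,None,fx=3,fy=3,interpolation=cv2.INTER_CUBIC)
b=snap('scene','y.png',(180,160,340,260)); b=cv2.resize(b,None,fx=2,fy=2,interpolation=cv2.INTER_CUBIC)
M[:510,:480]=a; M[:200,480:800]=b; cv2.imwrite('pics/m5.png',M)
for d in bot.silhouettes('marker','top')[:2]:
    b=cv2.boxPoints(cv2.minAreaRect(np.argwhere(d['region'])[:,::-1].astype(np.float32))); w=pix2w('top',b,.015)[:,:2]; print(d['score'],w.round(4).tolist(),w.mean(0))
```

```text
[0.5342 0.3303 0.2   ] [0.0014 0.0522 0.9986 0.0023] [-0.66  0.44  0.02  1.73 -0.01  0.97  0.82]
0.75 [[0.5718, 0.2535], [0.6018, 0.12], [0.5839, 0.1157], [0.554, 0.2488]] [0.57786646 0.18449088]
0.38 [[0.5946, -0.2196], [0.6071, -0.407], [0.4771, -0.4078], [0.4643, -0.2241]] [ 0.5357764  -0.31461428]
```

View pics/m5.png

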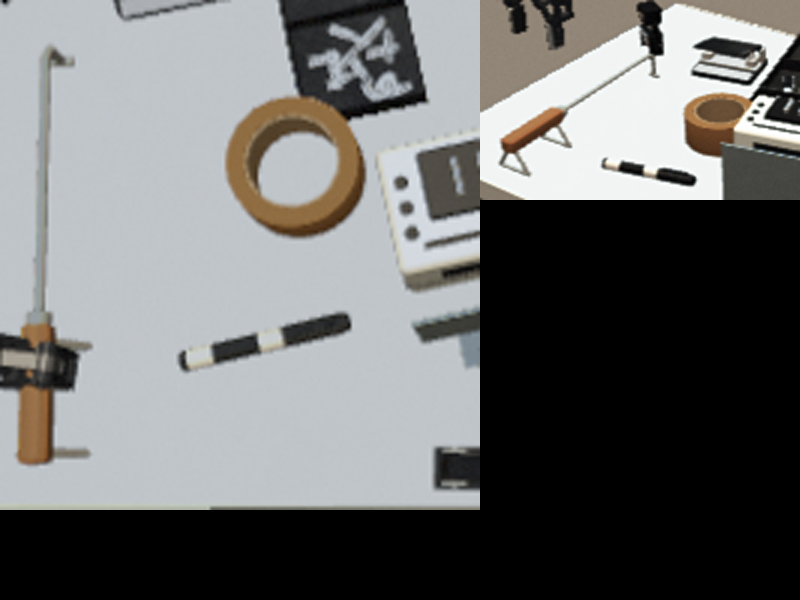

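The top crop shows the hook released, and the scene crop shows it standing on both feet. The marker lies free between crop (180,360) and (351,322).

```bash
python3 - <<'E' | sed 's/np.float64(\([^)]*\))/\1/g'
from h import *
from plan import plan
T=lambda c:np.array(c)/3+[150,150]
w=pix2w('top',[T((180,360)),T((351,322))],.010); print(w.round(4).tolist(),w.mean(0),np.linalg.norm(w[0]-w[1]),np.degrees(np.arctan2(*(w[0]-w[1])[[1,0]])))
a=103
plan((.5342,.3303,.2,174),[(.578,.185,.12,a,7,10)])
E
```

```text
[[0.5636, 0.2524, 0.01], [0.5947, 0.1141, 0.01]] [0.57914191 0.18323499 0.01      ] 0.14180013012907652 102.67205935795394
[[[0,0,7.1],[-0.59,-1.4,0.8],7],[[0,0,14.2],[-1.17,-2.8,1.6],7],[[0,0,21.3],[-1.76,-4.2,2.4],7],[[0,0,28.4],[-2.35,-5.6,3.2],7],[[0,0,35.5],[-2.94,-7.0,4.0],7]]
[[[0,0,7.1],[-1.29,-0.8,0.8],7],[[0,0,14.2],[-2.58,-1.6,1.6],7],[[0,0,21.3],[-3.87,-2.39,2.4],7],[[0,0,28.4],[-5.16,-3.19,3.2],7],[[0,0,35.5],[-6.45,-3.99,4.0],7]]
end [0.578, 0.185, 0.12, 103.0]
```

carry_out:
  moves:
    - [[0, 0, 7], [-0.6, -1.4, 0.8], 7]
    - [[0, 0, 14], [-1.2, -2.8, 1.6], 7]
    - [[0, 0, 21], [-1.8, -4.2, 2.4], 7]
    - [[0, 0, 28], [-2.4, -5.6, 3.2], 7]
    - [[0, 0, 35.5], [-2.9, -7.0, 4.0], 7]

```text
t: 14.2
eef_pos: [0.5554, 0.2552, 0.1561]
tool_rot: [-0.0, 0.356, 0.935, 0.0]
contact_force: [0.2, 0.3, -0.8]
gripper_width: 0.818
```

carry_out:
  moves:
    - [[0, 0, 7], [-1.3, -0.8, 0.8], 7]
    - [[0, 0, 14], [-2.6, -1.6, 1.6], 7]
    - [[0, 0, 21], [-3.9, -2.4, 2.4], 7]
    - [[0, 0, 28], [-5.2, -3.2, 3.2], 7]
    - [[0, 0, 35.5], [-6.5, -4.0, 4.0], 7]

```text
t: 14.82
eef_pos: [0.5776, 0.1823, 0.116]
tool_rot: [-0.0, 0.623, 0.782, 0.0]
contact_force: [0.1, -0.2, 0.9]
gripper_width: 0.819
```

carry_out:
  moves:
    - [[0, 0, 0], [0, 0, 0], 7]
    - [[0, 0, 0], [0, 0, 0], 7]

```text
t: 15.08
eef_pos: [0.5776, 0.1831, 0.1165]
tool_rot: [-0.0, 0.621, 0.784, 0.0]
contact_force: [0.1, 0.6, 1.1]
gripper_width: 0.819
```

carry_out:
  moves:
    - [[0, 0, 0.5], [0, 0.15, 4], 7]
    - [[0, 0, 0.5], [0, 0.15, 8], 7]
    - [[0, 0, 0.5], [0, 0.15, 9.7], 7]
    - [[0, 0, 0.5], [0, 0.15, 9.7], 3.5]
    - [[0, 0, 0.5], [0, 0.15, 9.7], 1.2]
  newtons: 60

```text
t: 15.7
eef_pos: [0.5803, 0.1825, 0.0207]
tool_rot: [0.0, 0.626, 0.78, 0.001]
contact_force: [-0.0, 0.7, 0.9]
gripper_width: 0.404
```

carry_out:
  moves:
    - [[0, 0, 0], [0, 0, 0], 1.2]
    - [[0, 0, 0], [0, 0, 0], 1.2]
    - [[0, 0, 0], [0, 0, 0], 1.2]

```text
t: 16.08
eef_pos: [0.5806, 0.1825, 0.0211]
tool_rot: [0.001, 0.626, 0.78, 0.001]
contact_force: [-0.5, 0.5, 5.8]
gripper_width: 0.194
```

```bash
python3 -c "
from plan import *
plan((.5806,.1825,.021,102.5),[(.5806,.1825,.2,102.5,1.2,4),(.5396,-.376,.2,3.3,1.2,12),(.5396,-.376,.13,3.3,1.2,2)])" | sed 's/np.float64(\([^)]*\))/\1/g'
```

```text
[[[0,0,-0.0],[0.0,0.0,-4.47],1.2],[[0,0,-0.0],[0.0,0.0,-8.95],1.2],[[0,0,-0.0],[0.0,0.0,-13.42],1.2],[[0,0,-0.0],[0.0,0.0,-17.9],1.2],[[0,0,8.3],[-4.47,-1.34,-17.9],1.2]]
[[[0,0,8.3],[-4.62,-0.68,0.0],1.2],[[0,0,16.5],[-9.23,-1.37,0.0],1.2],[[0,0,24.8],[-13.85,-2.05,0.0],1.2],[[0,0,33.1],[-18.46,-2.74,0.0],1.2],[[0,0,41.3],[-23.08,-3.42,0.0],1.2]]
[[[0,0,8.3],[-3.92,2.53,0.0],1.2],[[0,0,16.5],[-7.84,5.07,0.0],1.2],[[0,0,24.8],[-11.75,7.6,0.0],1.2],[[0,0,33.1],[-15.67,10.14,0.0],1.2],[[0,0,41.3],[-19.59,12.67,0.0],1.2]]
[[[0,0,8.3],[-1.27,4.49,0.0],1.2],[[0,0,8.3],[-1.27,4.49,3.5],1.2],[[0,0,8.3],[-1.27,4.49,7.0],1.2]]
end [0.5396, -0.376, 0.13, 3.3]
```

carry_out:
  moves:
    - [[0, 0, 0], [0, 0, -3.0], 1.2]
    - [[0, 0, 0], [0, 0, -8], 1.2]
    - [[0, 0, 0], [0, 0, -13], 1.2]
    - [[0, 0, 0], [0, 0, -17.9], 1.2]
    - [[0, 0, 8], [-4.5, -1.3, -17.9], 1.2]
  newtons: 90

```text
t: 16.7
eef_pos: [0.5791, 0.1397, 0.2034]
tool_rot: [0.001, 0.678, 0.735, 0.005]
contact_force: [0.3, -1.6, -0.9]
gripper_width: 0.182
```

carry_out:
  moves:
    - [[0, 0, 8.3], [-4.6, -0.7, 0], 1.2]
    - [[0, 0, 16.5], [-9.2, -1.4, 0], 1.2]
    - [[0, 0, 24.8], [-13.8, -2.0, 0], 1.2]
    - [[0, 0, 33.1], [-18.5, -2.7, 0], 1.2]
    - [[0, 0, 41.3], [-23.1, -3.4, 0], 1.2]

```text
t: 17.32
eef_pos: [0.5602, -0.0992, 0.1991]
tool_rot: [0.0, 0.895, 0.445, 0.001]
contact_force: [0.3, 0.4, -0.3]
gripper_width: 0.183
```

carry_out:
  moves:
    - [[0, 0, 8.3], [-3.9, 2.5, 0], 1.2]
    - [[0, 0, 16.5], [-7.8, 5.1, 0], 1.2]
    - [[0, 0, 24.8], [-11.8, 7.6, 0], 1.2]
    - [[0, 0, 33.1], [-15.7, 10.1, 0], 1.2]
    - [[0, 0, 41.3], [-19.6, 12.7, 0], 1.2]

```text
t: 17.95
eef_pos: [0.5445, -0.3319, 0.1991]
tool_rot: [-0.0, 0.995, 0.101, 0.001]
contact_force: [1.1, 0.5, 0.6]
gripper_width: 0.185
```

carry_out:
  moves:
    - [[0, 0, 8.3], [-1.3, 4.5, 0], 1.2]
    - [[0, 0, 8.3], [-1.3, 4.5, 2], 1.2]
    - [[0, 0, 8.3], [-1.3, 4.5, 4], 1.2]
    - [[0, 0, 8.3], [-1.3, 4.5, 4], 1.2]

```text
t: 18.45
eef_pos: [0.5408, -0.3745, 0.1559]
tool_rot: [-0.002, 0.999, 0.032, -0.001]
contact_force: [-0.5, 0.6, 0.3]
gripper_width: 0.185
```

Run:
```python
from h import *
o=bot.get_obs(); print(o['eef_pos'].round(4),o['tool_rot'].round(4),o['q'].round(2),o['gripper_width'])
M=np.zeros((600,800,3),np.uint8)
a=snap('top','x.png',(390,220,510,330)); a=cv2.resize(a,None,fx=4,fy=4,interpolation=cv2.INTER_CUBIC)
b=snap('scene','y.png',(370,200,490,350)); b=cv2.resize(b,None,fx=2.6,fy=2.6,interpolation=cv2.INTER_CUBIC)
M[:a.shape[0],:480]=a; M[:b.shape[0],480:480+b.shape[1]]=b; cv2.imwrite('pics/m6.png',M)
```

```text
[ 0.5408 -0.3745  0.1559] [-0.0018  0.9995  0.0325 -0.0015] [-0.01  0.67  0.78  1.71 -0.55  0.99 -0.53] 0.18458615297099365
```

View pics/m6.png

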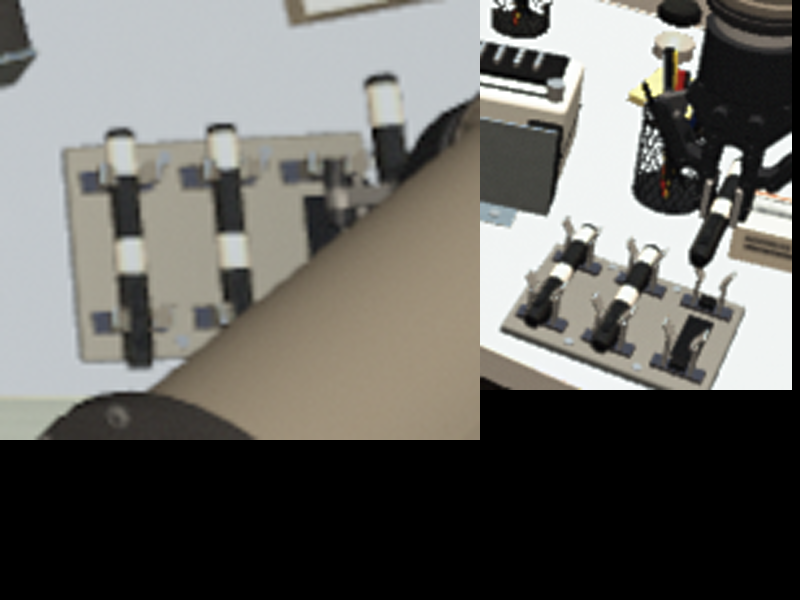

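The top crop shows the held marker's far end at (382,76), the same way round as the spares and level in the scene crop. Next I work out its offset from the free place.

Run:
```python
from h import *
T=lambda c:np.array(c)/4+[390,220]
S=lambda c:(np.array(c)-[480,0])/2.6+[370,200]
y=np.radians(3.3); ro=np.array([.5361,-.3158]); M=np.array([[np.cos(y),np.sin(y)],[-np.sin(y),np.cos(y)]])
def f(nm,w): print(nm,w.round(4),(M@(w[:2]-ro)).round(4))
f('heldfar top',pix2w('top',T((382,77)),.146)[0]); f('held mid-far',pix2w('top',T((388,140)),.153)[0])
f('sp1 far',pix2w('top',T((121,130)),.033)[0]); f('sp1 near',pix2w('top',T((139,364)),.033)[0]); f('sp2 far',pix2w('top',T((221,126)),.033)[0])
f('sp1 mid',pix2w('top',T((130,255)),.040)[0]); f('sp2 mid',pix2w('top',T((233,250)),.040)[0])
f('held near sc',pix2w('scene',S((702,256)),.144)[0]); f('held far sc',pix2w('scene',S((737,152)),.144)[0])
f('sp2 near sc',pix2w('scene',S((603,340)),.031)[0]); f('sp2 far sc',pix2w('scene',S((652,250)),.031)[0])
f('tcp',bot.get_obs()['eef_pos'])
```

```text
heldfar top [ 0.6142 -0.3716  0.146 ] [ 0.0747 -0.0602]
held mid-far [ 0.5791 -0.3705  0.153 ] [ 0.0397 -0.0571]
sp1 far [ 0.603  -0.2536  0.033 ] [0.0704 0.0582]
sp1 near [ 0.4656 -0.2592  0.033 ] [-0.0672  0.0605]
sp2 far [ 0.6054 -0.3125  0.033 ] [ 0.0694 -0.0007]
sp1 mid [ 0.5282 -0.255   0.04  ] [-0.0044  0.0612]
sp2 mid [ 0.5313 -0.3146  0.04  ] [-0.0048  0.0015]
held near sc [ 0.4808 -0.3821  0.144 ] [-0.059 -0.063]
held far sc [ 0.6275 -0.3608  0.144 ] [ 0.0886 -0.0501]
sp2 near sc [ 0.4725 -0.3192  0.031 ] [-0.0637  0.0003]
sp2 far sc [ 0.6028 -0.3105  0.031 ] [0.0669 0.0014]
tcp [ 0.5415 -0.3761  0.1581] [ 0.002  -0.0605]
```

carry_out:
  moves:
    - [[0, 0, 0.4], [-0.4, 0, 2], 1.2]
    - [[0, 0, 0.4], [-0.4, 0, 4.5], 1.2]
    - [[0, 0, 0.4], [-0.4, 0, 6.5], 1.2]
    - [[0, 0, 0.4], [-0.4, 0, 7.2], 1.2]
    - [[0, 0, 0.4], [-0.4, 0, 7.2], 1.2]

```text
t: 19.18
eef_pos: [0.5368, -0.3777, 0.0859]
tool_rot: [-0.0, 1.0, 0.027, -0.0]
contact_force: [-0.6, -0.0, 0.2]
gripper_width: 0.184
```

carry_out:
  moves:
    - [[0, 0, 0], [0, 0, 0], 1.2]
    - [[0, 0, 0], [0, 0, 0], 1.2]

```text
t: 19.42
eef_pos: [0.5374, -0.3781, 0.0871]
tool_rot: [0.0, 1.0, 0.028, 0.001]
contact_force: [0.0, 0.2, -0.8]
gripper_width: 0.184
```

Run:
```python
from h import *
y=np.radians(3.3); ro=np.array([.5361,-.3158]); M=np.array([[np.cos(y),np.sin(y)],[-np.sin(y),np.cos(y)]])
o=bot.get_obs(); q=o['tool_rot']; p=o['eef_pos']
print(p.round(4),(M@(p[:2]-ro)).round(4),np.degrees(2*np.arctan2(q[2],q[1])),rot(q).as_matrix()[:,2].round(4),o['contact_force'].round(1))
a=snap('top','x7.png',(390,220,510,330)); b=snap('scene','y7.png',(370,220,490,340))
M=np.hstack([cv2.resize(a,(400,367),interpolation=cv2.INTER_CUBIC),cv2.resize(b,(400,400),interpolation=cv2.INTER_CUBIC)[:367]]); cv2.imwrite('pics/m7.png',M)
```

```text
[ 0.5374 -0.3781  0.0871] [-0.0023 -0.0622] 3.156327920924751 [ 1.2e-03 -7.0e-04 -1.0e+00] [ 0.   0.2 -0.8]
```

View pics/m7.png

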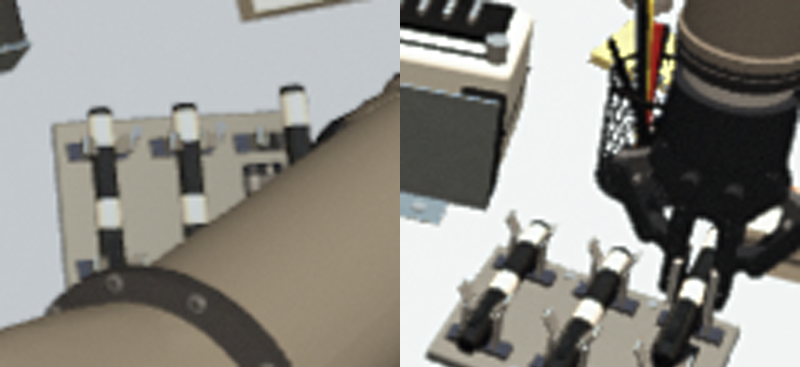

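Run:
```python
from h import *
T=lambda c:np.array(c)/3.3333+[390,220]
S=lambda c:(np.array(c)-[400,0])/3.3333+[370,220]
y=np.radians(3.3); ro=np.array([.5361,-.3158]); M=np.array([[np.cos(y),np.sin(y)],[-np.sin(y),np.cos(y)]])
def f(nm,w): print(nm,(M@(w[:2]-ro)).round(4))
f('held far',pix2w('top',T((292,87)),.0777)[0]);f('sp2 far',pix2w('top',T((184,105)),.033)[0]);f('sp1 far',pix2w('top',T((98,109)),.033)[0])
f('held 2',pix2w('top',T((297,145)),.0845)[0]); f('sp2 2',pix2w('top',T((189,160)),.040)[0]); f('sp1 2',pix2w('top',T((105,165)),.040)[0])
f('held near sc',pix2w('scene',S((664,358)),.0755)[0]); f('sp1 near sc',pix2w('scene',S((466,343)),.031)[0])
f('held joint sc',pix2w('scene',S((697,291)),.0845)[0]); f('sp1 joint sc',pix2w('scene',S((511,279)),.040)[0]); f('sp2 joint sc',pix2w('scene',S((597,306)),.040)[0])
```

```text
held far [ 0.0712 -0.0636]
sp2 far [ 0.0694 -0.0006]
sp1 far [0.07   0.0603]
held 2 [ 0.0305 -0.0603]
sp2 2 [0.0293 0.0016]
sp1 2 [0.029  0.0604]
held near sc [-0.0688 -0.0641]
sp1 near sc [-0.0702  0.061 ]
held joint sc [-0.0096 -0.0661]
sp1 joint sc [-0.0064  0.0556]
sp2 joint sc [-0.0037 -0.0043]
```

carry_out:
  moves:
    - [[0, 0, 0], [-0.1, -0.2, 0.3], 1.2]
    - [[0, 0, 0], [-0.1, -0.2, 1.3], 1.2]
    - [[0, 0, 0], [-0.1, -0.2, 2.0], 1.2]
    - [[0, 0, 0], [-0.1, -0.2, 2.5], 1.2]
    - [[0, 0, 0], [-0.1, -0.2, 2.5], 1.2]
  newtons: 120

```text
t: 20.15
eef_pos: [0.5358, -0.375, 0.0605]
tool_rot: [-0.001, 1.0, 0.028, -0.0]
contact_force: [-0.2, 1.4, 0.1]
gripper_width: 0.178
```

carry_out:
  moves:
    - [[0, 0, 0], [0, 0, 0.5], 1.2]
    - [[0, 0, 0], [0, 0, 1.0], 1.2]
    - [[0, 0, 0], [0, 0, 1.4], 1.2]
    - [[0, 0, 0], [0, 0, 1.7], 1.2]
    - [[0, 0, 0], [0, 0, 1.7], 1.2]

```text
t: 20.78
eef_pos: [0.5355, -0.375, 0.0436]
tool_rot: [-0.001, 1.0, 0.028, -0.001]
contact_force: [0.5, 2.8, -1.6]
gripper_width: 0.178
```

carry_out:
  moves:
    - [[0, 0, 0], [0, 0, 0.15], 1.2]
    - [[0, 0, 0], [0, 0, 0.25], 1.2]
    - [[0, 0, 0], [0, 0, 0.25], 1.2]

```text
t: 21.15
eef_pos: [0.5355, -0.3751, 0.0433]
tool_rot: [-0.001, 1.0, 0.028, 0.0]
contact_force: [-5.4, 8.3, 16.1]
gripper_width: 0.172
```

Contact with the seat came at TCP height 0.0433, which puts the marker's underside at about 0.022. I relax, open modestly and retreat.

carry_out:
  moves:
    - [[0, 0, 0], [0, 0, 0.1], 1.2]
    - [[0, 0, 0], [0, 0, 0.1], 1.2]
    - [[0, 0, 0], [0, 0, -0.2], 1.2]
    - [[0, 0, 0], [0, 0, -0.2], 3.6]
    - [[0, 0, 0], [0, 0, -0.2], 3.6]

```text
t: 21.78
eef_pos: [0.536, -0.377, 0.0441]
tool_rot: [0.001, 1.0, 0.027, 0.0]
contact_force: [-0.5, -0.6, -0.3]
gripper_width: 0.419
```

carry_out:
  moves:
    - [[0, 0, 0], [0, 0, 0], 3.6]
    - [[0, 0, 0], [0, 0, -2], 3.6]
    - [[0, 0, 0], [0, 0, -6], 3.6]
    - [[0, 0, 0], [0, 0, -11], 3.6]
    - [[0, 0, 0], [0, 0, -16], 3.6]

```text
t: 22.4
eef_pos: [0.5357, -0.3762, 0.2068]
tool_rot: [0.0, 1.0, 0.027, 0.0]
contact_force: [1.4, -0.1, 0.2]
gripper_width: 0.423
```

carry_out:
  moves:
    - [[0, 0, 0], [0, -5, 0], 3.6]
    - [[0, 0, 0], [0, -10, 0], 3.6]
    - [[0, 0, 0], [0, -15, 0], 3.6]
    - [[0, 0, 0], [0, -20, 0], 3.6]
    - [[0, 0, 0], [0, -25, 0], 3.6]

```text
t: 23.02
eef_pos: [0.5221, -0.125, 0.2051]
tool_rot: [-0.0, 1.0, 0.027, 0.001]
contact_force: [0.5, 0.4, 0.2]
gripper_width: 0.422
```

Run:
```python
from h import *
o=bot.get_obs(); print(o['t'],o['eef_pos'].round(3),o['contact_force'].round(1))
a=snap('top','x8.png',(395,235,495,325)); b=snap('scene','y8.png',(370,270,480,360))
M=np.hstack([cv2.resize(a,(400,360),interpolation=cv2.INTER_CUBIC),cv2.resize(b,(400,327),interpolation=cv2.INTER_CUBIC)[:327].copy() if 0 else cv2.copyMakeBorder(cv2.resize(b,(400,327),interpolation=cv2.INTER_CUBIC),0,33,0,0,0)]); cv2.imwrite('pics/m8.png',M)
```

```text
23.025 [ 0.522 -0.125  0.205] [0.5 0.4 0.2]
```

View pics/m8.png

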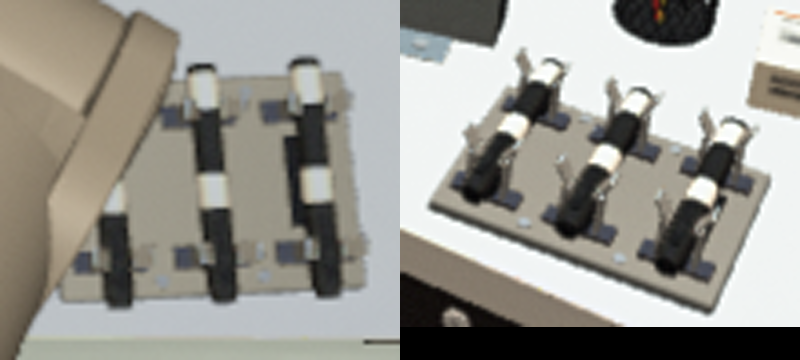

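All three markers look alike in both crops: the new one runs (306,60) to (327,297), its neighbour (203,67) to (222,301). I check the bystanders and the hook by numbers and hand in.

Run:
```python
from h import *
bot.read_camera('top'); bot.read_camera('scene')
for n in('packing_tape','pen_cup','staple_box','stapler','hook'):
  for c in('top','scene'):
    r=bot.silhouettes(n,c)
    if r: m=cv2.minAreaRect(np.argwhere(r[0]['region'])[:,::-1].astype(np.float32)); print(n,c,round(r[0]['score'],2),[np.round(x,1) for x in m])
print(bot.hand_in())
```

```text
packing_tape top 0.67 [array([248. , 205.5]), array([47.4, 44.5]), np.float64(45.0)]
packing_tape scene 0.65 [array([425.8, 318.8]), array([87.1, 50.7]), np.float64(19.8)]
pen_cup top 0.62 [array([429.3, 193.3]), array([44.5, 42.4]), np.float64(45.0)]
pen_cup scene 0.86 [array([446.5, 250.5]), array([32.7, 63.9]), np.float64(6.5)]
staple_box scene 0.73 [array([350.8, 287.1]), array([28.2, 18.4]), np.float64(36.9)]
stapler top 0.97 [array([309.5, 306. ]), array([31., 14.]), np.float64(0.0)]
stapler scene 0.56 [array([305.7, 288.7]), array([51.9, 18.3]), np.float64(24.3)]
hook top 0.65 [array([168.8, 234.7]), array([ 24. , 139.2]), np.float64(1.5)]
hook scene 0.76 [array([229.2, 217.1]), array([21. , 90.2]), np.float64(59.4)]
the job is handed in; nothing more can be done
None
```

I drew the marker out of the slot with the hook and stood the hook back upright, about 2 cm from where it began and clear of the slot. I then pressed the marker into the free place of the rack and handed the job in at about 23.5 s.

**Marker:** it met its seat at the expected height, under about 16 N. In the final pictures it lies level with the two spare markers and in line with them to within 1–2 mm, its ends under the jaws. I did not measure the snap itself; I judged it from the seat height and the pictures.

**Hook:** in the picture taken after release it stands on both wire feet. The last check found it where I left it.

**Bystanders:** tape, pen cup, stapler and staple carton were within 1–4 px of where they started in the views that could be used. Three readings did not confirm this:
- **Tape:** in the scene view the detector returned the rack instead of the tape.
- **Stapler:** only part of it was found from above, probably because the arm covered the rest. Its scene view agreed.
- **Staple carton:** it was not found from above, but its scene view was unchanged.

**Force:** the wrist reading reached about 22 N when I first set the hook down, so I raised it slightly before letting go. The readings I saw stayed well below the limits, but they are taken only at the end of each move.

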